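Snap the siphon cap back into a washing-machine dispenser drawer

ROBOT

A 7-joint arm with a two-finger parallel gripper is mounted at the origin on the work surface. World frame = base frame: x ahead of the robot, y to its left, z up, the work surface at z = 0. Lengths are in mm, angles in rad, forces in N, time in s.
With the tool pointing down it reaches from about 425 to 800 mm from the base axis. Payload 8.3 kg.
Tool frame: the origin (TCP) lies between the finger pads; the fingertips stand ahead of it and the grasp point (between the pads) lies 5 mm behind it (manip.tip_extent is the z of the fingertips in the tool frame, in mm); z points along the fingers, y is the line along which they close (so a half turn about z gives the same grasp; the last joint's range is limited). The gripper opens to 85 mm and grips with 20 to 120 N. Pads are 22 mm wide; open, the fingers measure 114 mm over their backs; the gripper's body (76 mm by 85 mm) begins 54 mm behind the grasp point. The pads swing forward as they close: fully open they stand 13 mm farther back than shut.
Start: joints at [-1.351, 0.383, 0.016, 1.37, -0.006, 1.388, -0.046], TCP at [174.351, 600.17, 221.179] pointing down, gripper open.
Joint ranges: [-2.95, 2.95], [-0.25, 2.06], [-1.52, 1.56], [0.18, 2.33], [-1.44, 4.58], [0.02, 2.06], [-3.01, 3.01]. Speed limits (rad/s): [2.39, 2.39, 3.01, 3.01, 3.14, 3.14, 3.14].

INTERFACE

Orientations are given as a unit quaternion [x, y, z, w].
In Python, from cell import readout, cams, job_done, manip gives the robot as it stands.
- The arm moves only by the tool move_arm, never from a script. Its argument "rows" is one flat list of numbers, 5 for each row, row after row: the opening, from 0 (shut) to 1 (fully open), then the shift along the tool's x, y, z in units of 30 mm (1.0 is 30 mm), then the turn about the tool's z in units of 6 degrees (1.0 is 6 degrees). In form: [fingers, dx, dy, dz, twist, fingers, dx, dy, dz, twist, ...]. A call has 1 to 8 rows; each row shifts and turns the commanded pose from where the row before left it, along the tool's axes as they then stand; what a row does not reach is not made up. A row lasts 1/10 s, in which the tool goes at most 50 mm and 8.59 degrees, less where a joint would pass 70% of its speed; a pose out of reach is approached as far as the arm can. A call is refused whole if a number of a shift passes 1 or a number of a turn 1, either way. A call with a gripper value outside its range is refused whole. The fingers move at their own pace and stop on an object; "squeeze" is the grip in N (left out, the last holds). Time passes only in rows, so rows that do not move let the fingers close. It gives the time, the measured TCP pose, the force, the opening and the grip force at its end, in the units of the state.
- readout.get_state(): the state, without advancing time (a new reading comes with each control period).
- cams.snapshot(name): name is "side" or "top" or "wrist"; returns a dict with "frame" (480x640x3 uint8, red, green, blue), "range_z" (480x640 float32, mm along the optical axis (not along the pixel's ray), 0 where there is no reading), "K" (3x3 intrinsics, pixels), "R" (3x3) and "t" (3): a world point X has camera coordinates R X + t. Camera axes: x right, y down, z forward; pixel columns grow to the right and rows downward; lengths in mm; the calibration is good to about 2 mm. A picture is of the moment at which its call begins.
- job_done(): hands the job in; it is judged then, once.
The state is a dict: "time_s": time; "joints": joint angles; "qd": joint speeds; "effort": joint torques, N m; "eef_pos": TCP position; "tcp_rot": TCP orientation; "force": force on the tool from outside, world axes, zero at the start; "wrist_torque": the same for the moment, N m; "opening": opening from 0.0 (shut) to 1.0 (fully open); "grip_force": force on a finger pad.
Only numpy, scipy, OpenCV 4.12 (cv2) and the standard library are available. Lean on these libraries where they do the work, as an engineer would, in place of code of your own. Each camera call takes 0.05 s, during which the arm holds its last target. There are 200 camera calls.

TASK

The washing machine's dispenser drawer has been rinsed and lies on the worktop: pick up its blue siphon cap, set it the right way up and square over the siphon stud in the softener compartment, and press it down until it clicks and is fully home on its seat. Do not let up after the click: the job finishes while you are still holding the cap firmly down, with nothing else disturbed and the drawer not shoved about.

Things in the scene. Friction and masses are not known exactly. Their poses are not given: they have to be found in the camera images.
- drawer: Loose white plastic dispenser drawer, open on top, 240 mm long (its x), 210 mm wide (its y), 0.6 kg, lying on the worktop. Origin: centre of its underside; z up. Front panel 76 mm high at the -x end. Three compartments run along x, softener at the -y side. Outer walls 66 mm high, dividers 52 mm.
- softener_bay (a point): Centre of the softener compartment's floor, 5 mm above the drawer's underside, at y = -60 mm in the drawer; the drawer's axes. The compartment is 72 mm wide (y) and 206 mm long (x) inside; walls on its -y side 66, +y side 52, rear (+x) end 60 mm above the drawer's underside. It holds the stud.
- stud_seat (a point): Centre of the flat round seat, 42 mm across, at the foot of the siphon stud; 10 mm above the drawer's underside, at x = +22, y = -60 mm in the drawer; the drawer's axes. The stud rises from here. The seated cap's origin is at this point, its x along the drawer's x, so that its tab stands across the compartment.
- stud_tip (a point): Tip of the grey siphon stud, 31 mm above its seat. The stud is 18 mm in diameter, its top 8 mm coned to 10 mm. Four sprung catches stand out to 24.8 mm across 6 mm above the seat and give way inwards; the cap's rim meets them when about 11 mm above the seat. The push then climbs to some 10 to 17 N, drops suddenly (click), and the rim meets the hard seat.
- cap: Loose blue siphon cap, about 35 g, standing upright on the worktop. Origin: centre of its open lower rim; z up. The same either way round (half turn). Socket tube 31 mm outside, 20.5 mm inside, 32 mm deep; a lip inside the rim snaps below the stud's catches. Cover plate 48 mm (x) by 56 mm (y), its top 36 mm above the origin.
- cap_tab (a point): Middle of the finger tab on the cap, 45 mm above the cap's origin; the cap's axes. The tab is 12 mm thick (x), 40 mm wide (y), and stands from 36 to 54 mm above the origin. Grip it across its thickness, fingers closing along the cap's x; fingertips may rest on the cover plate, which reaches 18 mm beyond the tab on each side.
- softener: Bystander: white softener bottle, 76 mm across, 220 mm tall, origin at the centre of its underside.
- vase: Bystander: clear glass vase, 90 mm across, 180 mm tall, origin at the centre of its underside.
- dosing_cup: Bystander: light blue dosing cup, 64 mm across, 55 mm tall, origin at the centre of its underside.
- brush: Bystander: wooden scrubbing brush, 125 by 48 mm, 40 mm high, bristles down, origin at the centre of its underside.
Not all that is in view belongs to the job. Of the things like the cap, leave any that is black, brown or orange; of the rest the larger one is meant.

How it is judged:
By the outcome, as a careful person would: the job done as asked, in the order asked, and still so for the second after the job is handed in, while the arm keeps its last pose, push and grip.
It also fails if it takes over 50 s, if anything falls off the work surface, if the arm or the gripper's body presses on something with over 40 N, if the wrist force passes 120 N, or if a joint passes its speed limit or range.

## Working session

There is one attempt and no reset: what is moved stays moved. The work goes in short steps, Python scripts to look and compute and a tool call to move; the robot and the scene stay as the last step left them, time stands still between calls to the robot, and variables do not carry over. Pictures are saved under pics/ and viewed, at most 10 in all, crops included, and the job is handed in when it is done.

Besides the shell and the picture viewer there is one more tool, called as a command line: name --argument value ..., lists and objects as JSON in quotes. move_arm: Moves the arm, as the interface text tells. Its arguments: {"type":"object","properties":{"rows":{"type":"array"},"squeeze":{"type":"number"}},"required":["rows"]}

```bash
ls; mkdir -p pics
cat > h.py <<'E'
import numpy as np, cv2
from cell import readout, cams, job_done, manip
def snap(n):
    s=cams.snapshot(n); np.savez('last_'+n,**s); return s
def save(s,p): cv2.imwrite(p,cv2.cvtColor(s,cv2.COLOR_RGB2BGR))
def cloud(s):
    z=s['range_z']; v,u=np.mgrid[:480,:640]; K=s['K']
    c=np.stack([(u-K[0,2])/K[0,0]*z,(v-K[1,2])/K[1,1]*z,z],-1)
    w=(c-s['t'])@s['R']; w[z==0]=np.nan; return w
E
python3 - <<'E'
from h import *
a=snap('top');b=snap('side')
save(a['frame'],'pics/top.png');save(b['frame'],'pics/side.png')
st=readout.get_state();print(st['time_s'],st['eef_pos'],st['tcp_rot'],st['opening'],st['force'],manip.tip_extent)
for s in (a,b): print(-s['R'].T@s['t'],s['K'][0,0])
E
```

```text
pics
0.1 [174.21022922 599.73176761 220.27328216] [ 1.40874636e-01  9.90027039e-01 -8.86380202e-04 -1.18644261e-04] 1.001267703148137 [-0.66503629  0.2363331  -0.06216591] 14.0
[ 540.93383814    1.56196587 1434.95241826] 513.8073358027899
[500.85143805 870.48315958 792.49119987] 491.71413904857116
```

View pics/top.png

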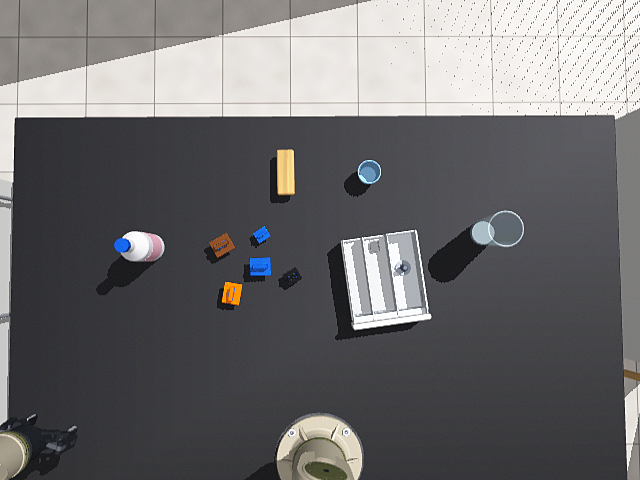

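View pics/side.png

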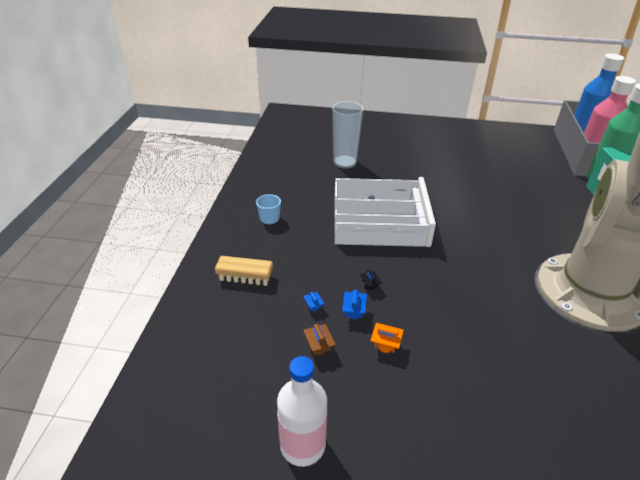

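Top view candidates: blue (260,267), small blue (261,235), brown (221,245), orange (232,293), black (291,278). The larger blue one at (260,267) [side (355,304)] fits. The drawer is at (385,280) with the stud near (403,268). Next I confirm with an enlarged crop and measure.

Run:
```python
from h import *
a=dict(np.load('last_top.npz'));b=dict(np.load('last_side.npz'))
c1=cv2.resize(a['frame'][215:315,195:315],None,fx=3.3,fy=3.3,interpolation=cv2.INTER_CUBIC)
c2=cv2.resize(b['frame'][270:360,290:410],None,fx=3.3,fy=3.3,interpolation=cv2.INTER_CUBIC)
h=min(len(c1),len(c2));save(np.hstack([c1[:h],c2[:h]]),'pics/crop.png')
for n,s,(u0,u1,v0,v1) in(('top',a,(240,282,250,290)),('side',b,(335,375,282,325))):
    w=cloud(s);f=s['frame'].astype(int);m=np.zeros((480,640),bool);m[v0:v1,u0:u1]=1
    m&=(f[...,2]>f[...,0]+60)&(w[...,2]>3)
    p=w[m];z=p[:,2];print(n,len(p),'zmax',np.percentile(z,[50,90,98]))
    for lo,hi in((30,41),(48,60)):
        q=p[(z>lo)&(z<hi)];r=cv2.minAreaRect(q[:,:2].astype(np.float32));print(lo,len(q),np.median(q,0),r)
# drawer
w=cloud(a);m=np.zeros((480,640),bool);m[222:340,330:440]=1
for lo,hi in((3,100),(57,72),(72,85),(46,57),(2,15)):
    q=w[m&(w[...,2]>lo)&(w[...,2]<hi)];print(lo,len(q),np.median(q[:,2]),cv2.minAreaRect(q[:,:2].astype(np.float32)))
m[:]=0;m[255:280,390:418]=1
q=w[m&(w[...,2]>20)&(w[...,2]<48)];print('stud',len(q),np.median(q,0),q[:,2].max())
```

```text
top 368 zmax [36.46274357 53.91899552 57.29321676]
30 276 [525.45285707 155.27693911  35.47305907] ((525.586669921875, 156.73739624023438), (47.099708557128906, 56.73411560058594), 2.9403347969055176)
48 67 [525.43033898 155.27320074  53.97677294] ((525.3927612304688, 157.4286346435547), (38.171791076660156, 10.805647850036621), 89.60256958007812)
side 559 zmax [36.77898945 53.32236291 55.7338094 ]
30 370 [524.30760625 163.00014713  36.61808385] ((525.1521606445312, 157.39434814453125), (47.72361373901367, 60.07712173461914), 1.6106173992156982)
48 98 [525.1391157  160.40165117  53.46596348] ((525.2353515625, 157.81117248535156), (12.626768112182617, 41.557437896728516), 5.616392135620117)
3 7366 11.437672981609806 ((482.72650146484375, -186.26058959960938), (305.17401123046875, 324.8424377441406), 89.44615936279297)
57 500 65.39321106575557 ((488.8360595703125, -180.11187744140625), (240.04421997070312, 208.62977600097656), 7.738276958465576)
72 352 75.67456992408535 ((442.80499267578125, -187.30267333984375), (150.7699432373047, 206.2406463623047), 5.533245086669922)
46 918 51.20748484751669 ((492.720458984375, -179.15786743164062), (232.45281982421875, 210.35179138183594), 7.604461193084717)
2 5278 6.779788130959358 ((482.69659423828125, -186.3515625), (305.3102722167969, 325.1615295410156), 89.45836639404297)
stud 85 [ 519.38123474 -234.29674468   36.51688843] 47.93639188562438
```

View pics/crop.png

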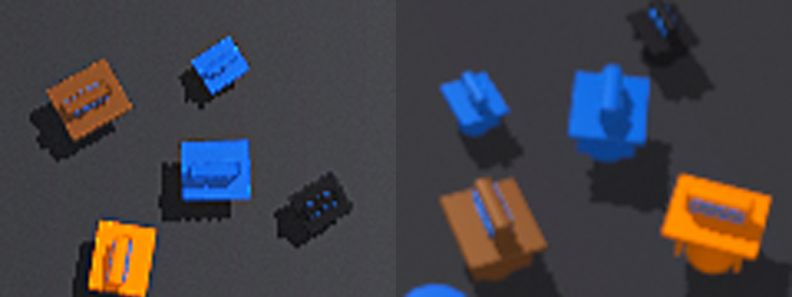

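The crop confirms the larger blue cap, upright at about (525,157) with yaw about 2.5°. The drawer is at about (489,-180) with yaw about 7.7°, which puts its seat at about (518.6,-236.6); the stud measures (519,-234). I'll twist about 71° first, then travel.

move_arm --rows '[1,0,0,0,1,1,0,0,0,1,1,0,0,0,1,1,0,0,0,1,1,0,0,0,1,1,0,0,0,1,1,0,0,0,1,1,0,0,0,1]'

```text
time_s: 0.9
eef_pos: [174.2, 599.9, 220.6]
tcp_rot: [0.533, 0.846, -0.001, 0.0]
force: [-0.6, 1.2, -0.3]
opening: 0.998
grip_force: 0.0
```

move_arm --rows '[1,0,0,0,1,1,0,0,0,1,1,0,0,0,1,1,0,0,0,0.9,1,-0.9,0.7,0,0,1,-0.9,0.7,0,0,1,-0.9,0.7,0,0,1,-0.9,0.7,0,0]'

```text
time_s: 1.7
eef_pos: [263.4, 494.4, 220.7]
tcp_rot: [0.692, 0.722, -0.0, 0.0]
force: [0.8, 0.5, 0.2]
opening: 1.0
grip_force: 0.0
```

```bash
cat >> h.py <<'E'
from scipy.spatial.transform import Rotation as Ro
def to(x,y,z,yaw):  # remaining shift (units of 30 mm, present tool axes), twist units
    s=readout.get_state();R=Ro.from_quat(s['tcp_rot']).as_matrix()
    d=R.T@(np.array([x,y,z])-s['eef_pos'])/30
    a=np.degrees(np.arctan2(R[1,1],R[0,1])); t=-((yaw-a+90)%180-90)/6
    print('t',round(s['time_s'],2),'pos',s['eef_pos'].round(1),'yaw',a.round(2),'tilt',R[:,2].round(4),'shift',d.round(3),'twist',t.round(3),'F',s['force'].round(1),'open',round(s['opening'],3),'grip',s['grip_force'],'J7',round(s['joints'][6],2))
E
python3 -c "
from h import *
to(525.3,157,220,2.5)"
```

```text
t 1.7 pos [263.4 494.4 220.7] yaw 2.41 tilt [-4.e-04 -9.e-04 -1.e+00] shift [-11.605   8.249   0.029] twist -0.015 F [0.8 0.5 0.2] open 1.0 grip 0.0 J7 -1.04
```

move_arm --rows '[1,-0.9,0.64,0,0,1,-0.9,0.64,0,0,1,-0.9,0.64,0,0,1,-0.9,0.64,0,0,1,-0.9,0.64,0,0,1,-0.9,0.64,0,0,1,-0.9,0.64,0,0]'

```text
time_s: 2.4
eef_pos: [405.4, 311.2, 220.9]
tcp_rot: [0.692, 0.722, -0.0, -0.0]
force: [0.3, 1.5, -0.3]
opening: 1.0
grip_force: 0.0
```

move_arm --rows '[1,-0.9,0.64,0,0,1,-0.9,0.64,0,0,1,-0.9,0.64,0,0,1,-0.9,0.64,0,0,1,-0.9,0.64,0,0,1,-0.8,0.6,0,0,1,0,0,0,0,1,0,0,0,0]'

```text
time_s: 3.2
eef_pos: [525.5, 157.9, 220.7]
tcp_rot: [0.693, 0.721, -0.001, -0.0]
force: [-0.4, -0.2, 0.1]
opening: 1.001
grip_force: 0.0
```

Run:
```python
from h import *
to(525.3,157,220,2.5)
s=snap('wrist');save(s['frame'],'pics/w1.png')
print(-s['R'].T@s['t'],s['R'].round(3))
w=cloud(s);f=s['frame'].astype(int)
m=(f[...,2]>f[...,0]+60)&(w[...,2]>3)&(np.hypot(w[...,0]-525,w[...,1]-157)<45)
p=w[m];z=p[:,2]
for lo,hi in((30,41),(50,60)):
    q=p[(z>lo)&(z<hi)];print(lo,len(q),np.median(q,0),cv2.minAreaRect(q[:,:2].astype(np.float32)))
```

```text
t 3.2 pos [525.5 157.9 220.7] yaw 2.3 tilt [-1.e-03 -5.e-04 -1.e+00] shift [-0.029 -0.007  0.023] twist -0.034 F [-0.4 -0.2  0.1] open 1.001 grip 0.0 J7 -0.2
[521.38495286 240.82315472 372.60801681] [[ 0.999  0.039 -0.001]
 [ 0.038 -0.947  0.32 ]
 [ 0.012 -0.32  -0.947]]
30 2373 [524.08922087 160.99719468  35.10178394] ((525.0150146484375, 157.72457885742188), (48.138038635253906, 55.78363800048828), 2.0249199867248535)
50 575 [525.01722048 158.66554694  52.71004007] ((524.9476318359375, 158.24053955078125), (12.597511291503906, 39.162269592285156), 2.6381757259368896)
```

View pics/w1.png

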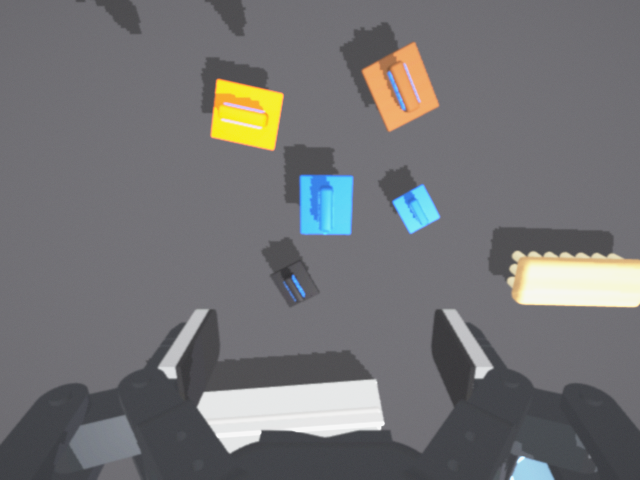

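The wrist view shows the blue cap at (327,205), upright and aligned with the fingers. Its small blue neighbour at (416,209) lies on the closing line, so I'll descend with the fingers partly closed. The cap is confirmed at (525.1,158.1), tab top 53, plate 35.

move_arm --rows '[0.35,0,-0.01,0.9,0,0.35,0,0,0.9,0,0.35,0,0,0.9,0,0.35,0,0,0.9,0,0.35,0,0,0.8,0,0.35,0,0,0.3,0,0.35,0,0,0.3,0,0.35,0,0,0.2,0]' --squeeze 40

```text
time_s: 4.05
eef_pos: [525.4, 159.2, 65.3]
tcp_rot: [0.692, 0.722, 0.0, 0.0]
force: [-0.0, 0.5, 0.8]
opening: 0.349
grip_force: 0.0
```

move_arm --rows '[0.35,0,0,0.05,0,0.35,0,0,0.05,0,0.35,0,0,0.05,0]'

```text
time_s: 4.35
eef_pos: [525.8, 158.6, 61.3]
tcp_rot: [0.692, 0.722, 0.001, 0.0]
force: [1.2, -0.4, -0.2]
opening: 0.348
grip_force: 0.0
```

```bash
python3 -c "
from h import *
to(525.1,158.1,54,2.3);print(manip.tip_extent)
s=snap('wrist');save(s['frame'],'pics/w2.png')"
```

```text
t 4.35 pos [525.8 158.6  61.3] yaw 2.4 tilt [ 1.1e-03  6.0e-04 -1.0e+00] shift [-0.017 -0.023  0.244] twist 0.016 F [ 1.2 -0.4 -0.2] open 0.348 grip 0.0 J7 -0.12
14.0
```

View pics/w2.png

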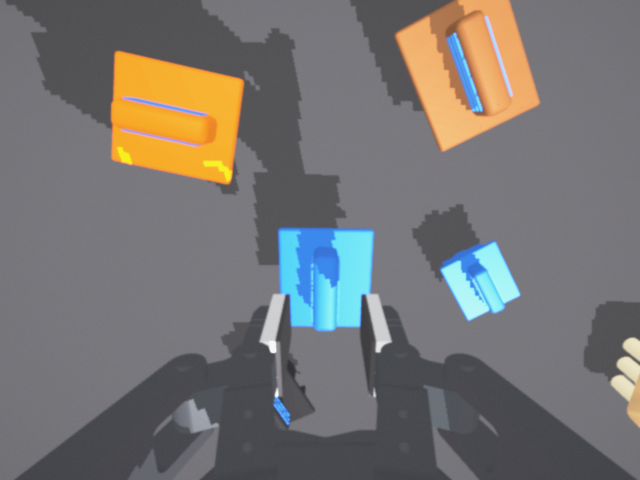

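The wrist view shows the fingers either side of the tab at (325,290). I'll continue down in small steps.

move_arm --rows '[0.35,0,-0.02,0.08,0,0.35,0,0,0.08,0,0.35,0,0,0.05,0,0.35,0,0,0,0]'

```text
time_s: 4.8
eef_pos: [524.4, 158.4, 54.1]
tcp_rot: [0.692, 0.722, -0.0, -0.0]
force: [0.4, -0.2, 1.0]
opening: 0.347
grip_force: 0.0
```

move_arm --rows '[0,0,0,0,0,0,0,0,0,0,0,0,0,0,0,0,0,0,0,0]' --squeeze 40

```text
time_s: 5.2
eef_pos: [524.7, 158.4, 54.4]
tcp_rot: [0.692, 0.722, 0.0, 0.0]
force: [0.2, -0.1, -0.1]
opening: -0.002
grip_force: 0.0
```

Run:
```python
from h import *
to(525.1,158.1,54,2.3)
s=snap('wrist');b=snap('side')
c=cv2.resize(b['frame'][230:360,280:440],None,fx=2.4,fy=2.4)
f=cv2.resize(s['frame'],(400,312));save(np.hstack([f,c[:312]]),'pics/w3.png')
```

```text
t 5.2 pos [524.7 158.4  54.4] yaw 2.4 tilt [ 0.  0. -1.] shift [-0.012  0.013  0.015] twist 0.016 F [ 0.2 -0.1 -0.1] open -0.002 grip 0.0 J7 -0.11
```

View pics/w3.png

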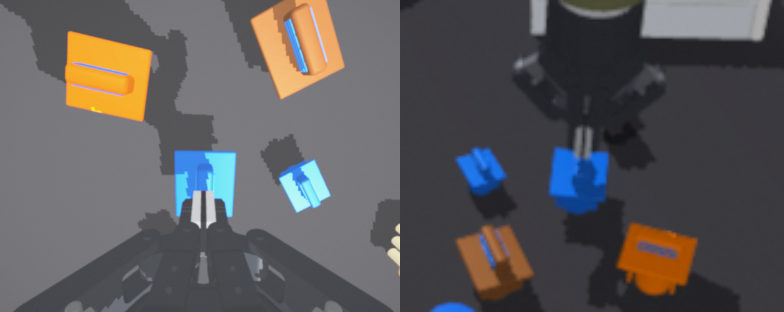

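Run:
```python
from h import *
for n in('side','wrist'):
    s=dict(np.load(f'last_{n}.npz'));w=cloud(s);f=s['frame'].astype(int)
    near=(abs(w[...,0]-525)<60)&(abs(w[...,1]-158)<60)
    bl=near&(f[...,2]>f[...,0]+60)&(w[...,2]>3)&(np.hypot(w[...,0]-525,w[...,1]-158)<45)
    p=w[bl];z=p[:,2]
    for lo,hi in((30,41),(44,60)):
        q=p[(z>lo)&(z<hi)]
        if len(q)>5:print(n,lo,len(q),np.median(q,0).round(1),cv2.minAreaRect(q[:,:2].astype(np.float32)))
    g=near&~bl&(w[...,2]>25)&(w[...,2]<90)&(abs(w[...,0]-525)<14)&(f[...,2]-f[...,0]<40)
    q=w[g];print('finger',len(q))
    for k in range(28,90,6):
        r=q[(q[:,2]>=k)&(q[:,2]<k+6)]
        if len(r):print(k,len(r),r.min(0).round(1),r.max(0).round(1))
```

```text
side 30 363 [524.5 163.   36.6] ((525.1080932617188, 158.2796630859375), (47.8013916015625, 58.00239181518555), 2.292097568511963)
side 44 70 [525.2 169.7  52.9] ((524.8887329101562, 164.83993530273438), (13.530998229980469, 27.296388626098633), 1.5770752429962158)
finger 86
64 1 [521.1 166.5  65.6] [521.1 166.5  65.6]
70 20 [511.6 164.6  70.6] [536.  172.1  75.6]
76 30 [511.8 163.1  76.3] [536.5 172.3  82. ]
82 28 [512.4 161.8  82. ] [536.8 172.2  88. ]
88 7 [512.6 165.3  88.3] [532.7 169.5  89.4]
wrist 30 6034 [524.7 168.3  35.1] ((524.7545166015625, 158.022705078125), (48.131832122802734, 56.156394958496094), 1.550562858581543)
wrist 44 1035 [524.3 171.3  52.4] ((524.7374877929688, 168.22714233398438), (19.372133255004883, 13.807120323181152), 89.8089828491211)
finger 1692
64 64 [517.  169.3  67.3] [529.3 170.7  69.9]
70 356 [511.  164.9  70. ] [536. 171.  76.]
76 503 [511.  164.7  76. ] [536.3 170.9  82. ]
82 564 [511.  164.6  82. ] [536.4 171.3  88. ]
88 205 [511. 165.  88.] [536.4 170.9  90. ]
```

Measured by depth in both views, the shut fingertips are at z≈67, above the tab, while the state puts the TCP at z = 54. So they closed over empty air and the cap is undisturbed. I'll reopen, go lower and re-measure the tips.

move_arm --rows '[0.35,0,0,0,0,0.35,0,0,0,0,0.35,0,0,0,0,0.35,0,0,0.2,0,0.35,0,0,0.2,0,0.35,0,0,0.2,0,0.35,0,0,0,0]'

```text
time_s: 6.0
eef_pos: [523.8, 158.2, 35.1]
tcp_rot: [0.692, 0.722, -0.001, -0.0]
force: [-0.8, -0.3, -0.5]
opening: 0.353
grip_force: 0.0
```

```bash
cat > tips.py <<'E'
from h import *
to(525.1,158.1,54,2.3)
for n in('side','wrist'):
    s=snap(n);w=cloud(s);f=s['frame'].astype(int)
    g=(abs(w[...,0]-525)<40)&(abs(w[...,1]-168)<8)&(w[...,2]>25)&(w[...,2]<90)&(f[...,2]-f[...,0]<40)
    q=w[g];print(n,len(q))
    for k in range(28,90,4):
        r=q[(q[:,2]>=k)&(q[:,2]<k+4)]
        if len(r):print(k,len(r),r.min(0).round(1),r.max(0).round(1))
E
python3 tips.py
```

```text
t 6.0 pos [523.8 158.2  35.1] yaw 2.4 tilt [-0.002 -0.001 -1.   ] shift [-0.005  0.043 -0.632] twist 0.017 F [-0.8 -0.3 -0.5] open 0.353 grip 0.0 J7 -0.1
side 163
48 3 [505.4 167.4  48.6] [542.5 169.3  50.2]
52 15 [500.  164.4  52.1] [549.4 171.   55.8]
56 17 [495.9 162.5  56.1] [549.5 172.   59.7]
60 13 [494.6 162.7  60.4] [549.7 169.6  63.8]
64 18 [494.8 161.   64.1] [549.8 171.4  67.8]
68 14 [495.1 162.9  68. ] [550.2 170.5  71.8]
72 21 [495.3 162.7  72.1] [550.2 171.6  76. ]
76 17 [495.8 160.8  76.6] [550.3 169.9  79.7]
80 16 [501.8 161.5  80.1] [550.5 172.9  83.7]
84 16 [490.5 162.2  84.1] [557.1 173.   87.7]
88 13 [494.3 167.1  88. ] [554.8 171.1  90. ]
wrist 4596
48 80 [496.1 164.1  49.3] [549.  171.   51.9]
52 298 [495.2 160.1  52. ] [551.1 171.4  56. ]
56 377 [494.5 160.   56. ] [551.5 171.4  60. ]
60 410 [494.5 160.2  60. ] [551.5 171.4  64. ]
64 435 [494.3 160.4  64. ] [551.5 171.4  68. ]
68 480 [494.4 160.1  68. ] [551.5 171.3  72. ]
72 514 [494.5 160.1  72. ] [551.5 171.7  76. ]
76 413 [494.4 160.2  76. ] [551.4 171.4  80. ]
80 687 [501. 160.  80.] [547.5 171.6  84. ]
84 423 [487.9 160.   84. ] [558.7 173.1  88. ]
88 479 [486.  160.2  88. ] [564.4 174.   90. ]
```

Tips are now at about 49.5, 14 mm above the reported TCP. I need to go 10 mm lower.

move_arm --rows '[0.35,0,0.04,0.1,0,0.35,0,0,0.1,0,0.35,0,0,0.1,0,0.35,0,0,0.03,0,0.35,0,0,0,0]'

```text
time_s: 6.6
eef_pos: [525.7, 158.4, 26.3]
tcp_rot: [0.692, 0.722, -0.0, -0.0]
force: [-0.4, -0.6, 0.0]
opening: 0.349
grip_force: 0.0
```

move_arm --rows '[0,0,0,0,0,0,0,0,0,0,0,0,0,0,0,0,0,0,0,0,0,0,0,0,0]' --squeeze 60

```text
time_s: 7.1
eef_pos: [526.1, 158.6, 26.7]
tcp_rot: [0.692, 0.722, 0.0, 0.0]
force: [-0.1, 0.4, 2.8]
opening: 0.126
grip_force: 60.4
```

```bash
python3 tips.py | grep -v " [678]. "; python3 -c "
from h import *
s=dict(np.load('last_wrist.npz'));save(s['frame'],'pics/w4.png')"
```

```text
t 7.1 pos [526.1 158.6  26.7] yaw 2.4 tilt [ 4.e-04  2.e-04 -1.e+00] shift [-0.014 -0.033 -0.909] twist 0.017 F [-0.1  0.4  2.8] open 0.126 grip 60.41008114814758 J7 -0.09
side 234
36 2 [517.1 166.5  36.4] [535.8 167.8  37.5]
40 3 [515.2 167.4  40.4] [533.8 169.2  42.3]
44 13 [509.5 163.4  44.2] [540.7 171.3  47.9]
48 13 [509.9 165.2  48. ] [543.1 170.7  51.7]
52 14 [510.1 164.   52.1] [543.3 171.1  55.8]
56 17 [510.4 163.9  56.1] [541.3 171.1  59.7]
60 15 [508.7 163.7  60.1] [541.6 170.2  64. ]
64 10 [508.9 164.7  64. ] [537.7 170.9  67.5]
68 18 [509.2 164.   68. ] [544.1 171.   71.7]
72 12 [509.3 160.5  72.1] [539.6 171.6  75.9]
76 16 [502.  162.8  76.1] [550.6 172.7  80. ]
80 27 [495.8 162.6  80.3] [556.2 173.3  84. ]
84 43 [488.1 161.9  84. ] [562.5 173.3  87.9]
88 31 [488.4 161.8  88.1] [564.4 174.7  89.9]
wrist 8299
36 2 [514.2 169.4  39.4] [532.4 170.1  39.4]
40 100 [508.5 164.8  40.1] [541.8 171.1  44. ]
44 208 [506.7 164.8  44. ] [542.9 171.2  48. ]
48 297 [506.5 164.5  48. ] [542.9 171.4  52. ]
52 351 [506.6 164.7  52. ] [542.9 171.3  56. ]
56 378 [506.6 164.7  56. ] [543.1 171.3  60. ]
60 449 [506.2 160.1  60. ] [543.2 171.1  64. ]
64 439 [506.  164.8  64. ] [543.6 171.3  68. ]
68 329 [506.2 161.3  68. ] [543.6 171.5  72. ]
72 578 [504.2 160.1  72. ] [545.9 171.9  76. ]
76 608 [498.2 160.9  76. ] [555.6 174.   80. ]
80 1491 [487.8 160.   80. ] [561.2 174.2  84. ]
84 1812 [485.6 164.   84. ] [563.6 175.2  88. ]
88 1257 [485.  160.2  88. ] [565.  174.5  90. ]
```

View pics/w4.png

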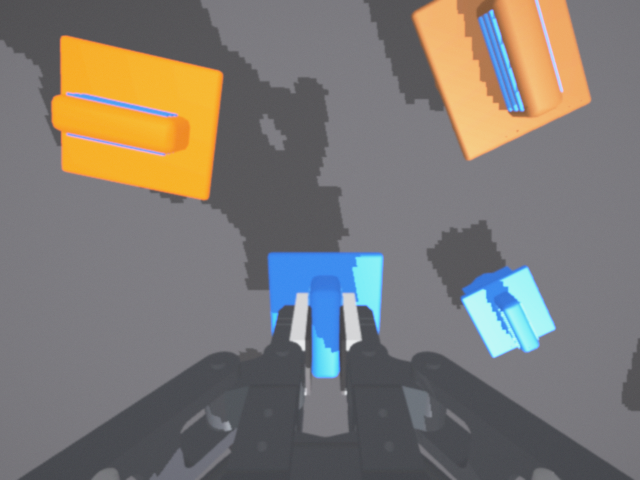

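The wrist view shows the tab at (325,310) between the pads, with the grip at 60 N and opening 0.126, which is about 11 mm. I'll lift and carry, stopping short of the drawer to measure the stud.

move_arm --rows '[0,0,0,-0.3,0,0,0,0,-0.5,0,0,0,0,-0.9,0,0,0,0,-0.9,0,0,0,0,-0.9,0,0,0,0,-0.9,0,0,0,0,-0.3,0,0,0,0,0,-0.88]' --squeeze 80

```text
time_s: 8.0
eef_pos: [526.8, 158.7, 169.9]
tcp_rot: [0.658, 0.753, 0.002, 0.001]
force: [0.5, 0.2, -1.3]
opening: 0.118
grip_force: 80.0
```

move_arm --rows '[0,-0.5,0,0,0,0,-0.9,-0.1,0,0,0,-1,-0.14,0,0,0,-1,-0.14,0,0,0,-1,-0.14,0,0,0,-1,-0.14,0,0,0,-1,-0.14,0,0,0,-1,-0.14,0,0]'

```text
time_s: 8.8
eef_pos: [526.5, -67.9, 167.0]
tcp_rot: [0.66, 0.752, -0.001, -0.0]
force: [0.5, 0.5, -0.6]
opening: 0.115
grip_force: 80.1
```

move_arm --rows '[0,-1,-0.14,0,0,0,-0.7,-0.1,0,0,0,-0.4,0,0,0,0,0,0,0,0,0,0,0,0,0]'

```text
time_s: 9.3
eef_pos: [528.7, -128.0, 167.1]
tcp_rot: [0.658, 0.753, -0.0, -0.0]
force: [-0.5, 1.0, -0.3]
opening: 0.121
grip_force: 80.1
```

Run:
```python
from h import *
to(518.6,-236.6,160,7.7)
s=snap('wrist');save(s['frame'],'pics/w5.png');a=snap('top')
to(518.6,-236.6,160,7.7)
```

```text
t 9.3 pos [ 528.7 -128.   167.1] yaw 7.65 tilt [-8.e-04  4.e-04 -1.e+00] shift [-3.544 -0.817  0.236] twist -0.008 F [-0.5  1.  -0.3] open 0.121 grip 80.06117105484009 J7 0.48
t 9.4 pos [ 529.  -127.1  167.2] yaw 7.78 tilt [-6.e-04  6.e-04 -1.e+00] shift [-3.571 -0.837  0.238] twist 0.014 F [ 0.1 -0.8  0.1] open 0.117 grip 80.06211519241333 J7 0.48
```

View pics/w5.png

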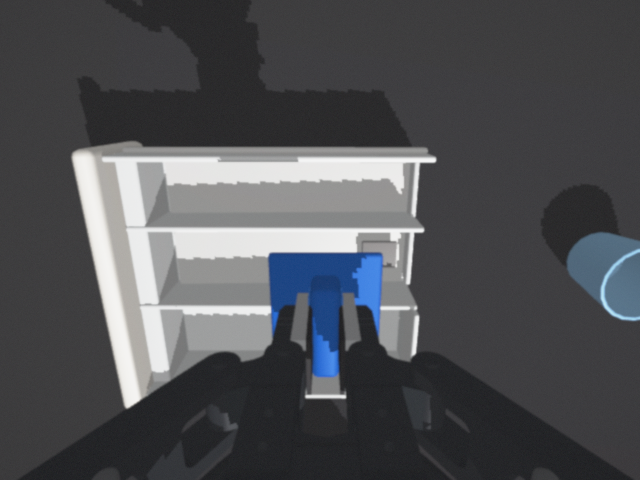

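The wrist view shows the drawer with its softener bay at the top of the picture. The held cap at (325,290) hides the stud, so I'll shift sideways to uncover it.

move_arm --rows '[0,0,0.6,0,0,0,0,0.9,0,0,0,0,0.9,0,0,0,0,0.6,0,0,0,0,0,0,0]'

```text
time_s: 9.9
eef_pos: [619.9, -113.6, 166.5]
tcp_rot: [0.657, 0.754, -0.0, -0.0]
force: [0.1, -0.1, -1.0]
opening: 0.117
grip_force: 80.1
```

Run:
```python
from h import *
to(518.6,-236.6,167,7.7)
s=snap('wrist');save(s['frame'],'pics/w6.png')
w=cloud(s);z=w[...,2];print('floorcheck')
x,y=w[...,0],w[...,1]
near=np.hypot(x-519,y+236)<16
for lo,hi in((12,25),(25,34),(34,40),(40,48)):
    q=w[near&(z>lo)&(z<hi)]
    if len(q)>5:print(lo,len(q),np.median(q,0).round(1),q.min(0).round(1),q.max(0).round(1),cv2.minEnclosingCircle(q[:,:2].astype(np.float32)))
for nm,ss in(('w',s),('t0',dict(np.load('last_top.npz')))):
    w=cloud(ss);x,y,z=np.moveaxis(w,-1,0)
    # drawer frame for yaw 7.7: rim/wall samples, fit lines
    for lab,m in(('rightwall66',(z>61)&(z<70)&(abs(x-500)<85)&(y<-255)&(y>-315)),('divider52',(z>47)&(z<56)&(abs(x-500)<85)&(y<-175)&(y>-230)),('rear60',(z>55)&(z<64)&(x>585)&(x<640)&(y>-280)&(y<-100)),('front76',(z>72)&(z<80)&(x<420)&(x>340)&(y>-290)&(y<-80))):
        q=w[m]
        if len(q)>15:
            vx,vy,cx,cy=cv2.fitLine(q[:,:2].astype(np.float32),cv2.DIST_HUBER,0,.01,.01).ravel();print(nm,lab,len(q),np.median(q[:,2]).round(1),np.degrees(np.arctan(vy/vx)).round(2),cx,cy)
```

```text
t 9.9 pos [ 619.9 -113.6  166.5] yaw 7.93 tilt [-6.e-04  2.e-04 -1.e+00] shift [-3.594 -3.911 -0.015] twist 0.038 F [ 0.1 -0.1 -1. ] open 0.117 grip 80.06269454956055 J7 0.49
floorcheck
12 207 [ 521.8 -228.8   18.9] [ 506.1 -239.7   12.1] [ 530.4 -223.2   25. ] ((518.197509765625, -234.4517822265625), 12.240280151367188)
25 152 [ 521.8 -228.8   30.4] [ 509.9 -241.6   25. ] [ 527.3 -225.9   34. ] ((518.6914672851562, -234.86752319335938), 8.985406875610352)
34 182 [ 520.2 -232.2   37.3] [ 511.4 -241.3   34. ] [ 526.7 -227.4   40. ] ((519.122314453125, -234.72128295898438), 7.908682346343994)
40 51 [ 518.3 -235.6   40.5] [ 514.  -240.1   40. ] [ 523.6 -230.8   41.7] ((518.6061401367188, -235.38246154785156), 5.01027774810791)
w rightwall66 585 64.3 7.78 452.57562 -281.3272
w divider52 1330 50.6 7.61 503.07428 -198.20715
w front76 1100 74.4 -86.12 388.90366 -254.30597
t0 rightwall66 50 65.1 7.79 461.6264 -281.61252
t0 rear60 60 60.4 -85.07 613.0218 -224.05763
t0 front76 97 75.2 -82.71 386.63574 -260.7153
```

View pics/w6.png

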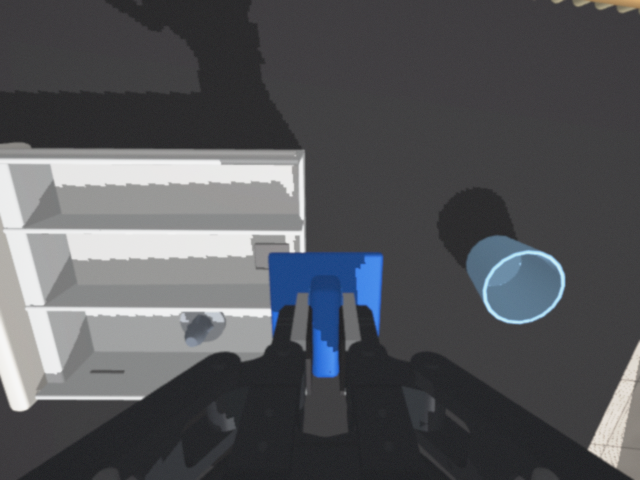

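The wrist view shows the stud at (200,325). Its tip circle is 10 mm across at z 41, centred at (518.6,-235.4), which matches the drawer geometry. Now I measure the cap in the grip.

Run:
```python
from h import *
w=[]
s=dict(np.load('last_wrist.npz'));c=cloud(s);f=s['frame'].astype(int)
for n in('wrist','side'):
    s=snap(n) if n=='side' else s
    c=cloud(s);f=s['frame'].astype(int)
    m=(f[...,2]>f[...,0]+60)&(c[...,2]>100)&(np.hypot(c[...,0]-620,c[...,1]+113.6)<50)
    p=c[m];z=p[:,2];print(n,len(p),np.percentile(z,[1,20,50,80,99]).round(1))
    h=np.median(z[(z>165)&(z<182)]) if n=='wrist' else 175
    for lo,hi in((h-6,h+6),(h+14,h+24)):
        q=p[(z>lo)&(z<hi)]
        if len(q)>8:
            A=np.c_[q[:,:2]-q[:,:2].mean(0),np.ones(len(q))];k=np.linalg.lstsq(A,q[:,2],rcond=None)[0]
            print(len(q),np.median(q,0).round(1),'slope',k.round(3),cv2.minAreaRect(q[:,:2].astype(np.float32)),q.min(0).round(1),q.max(0).round(1))
to(518.7,-235.3,166.5,7.7)
```

```text
wrist 7849 [173.  174.5 175.2 192.3 194. ]
5071 [616.4 -95.8 174.8] slope [-2.00000e-03 -5.00000e-03  1.74796e+02] ((618.1646728515625, -105.55720520019531), (48.043174743652344, 39.02046203613281), 7.391841411590576) [ 592.4 -127.9  171.2] [644.3 -83.6 180.8]
2428 [ 618.9 -110.7  192.5] slope [ 3.00000e-03 -2.20000e-02  1.92433e+02] ((620.3546142578125, -112.46424865722656), (35.471038818359375, 35.4885368347168), 46.14067459106445) [ 599.7 -134.4  188.8] [636.6 -94.1 198.7]
side 343 [140.4 158.8 175.7 180.6 196.1]
156 [615.3 -99.1 176.1] slope [-2.00000e-03  5.00000e-03  1.76063e+02] ((618.0191650390625, -115.57152557373047), (46.82852554321289, 58.235050201416016), 5.674073219299316) [ 592.1 -144.9  169.2] [644.2 -85.4 180.7]
51 [ 617.4 -109.3  193.9] slope [ 1.00000e-03 -6.00000e-02  1.93462e+02] ((617.8369750976562, -114.05619049072266), (26.195083618164062, 37.97783660888672), 34.77667999267578) [ 599.7 -136.2  189.1] [624.  -92.3 196.7]
t 10.0 pos [ 617.9 -115.6  166.9] yaw 7.76 tilt [-1.2e-03 -1.0e-04 -1.0e+00] shift [-3.507 -3.815  0.019] twist 0.011 F [-0.1 -0.8 -0.6] open 0.117 grip 80.06181836128235 J7 0.49
```

The cap is level and centred in the grip, camera-measured at (619.3,-114.0). The shift to the stud is dx -3.56, dy -3.87 units. I'll travel, then descend partly.

move_arm --rows '[0,-0.5,-0.5,0,0,0,-0.8,-0.9,0,0,0,-0.9,-1,0,0,0,-0.8,-0.9,0,0,0,-0.4,-0.4,0,0,0,-0.16,-0.17,0,0,0,0,0,0,0,0,0,0,0,0]'

```text
time_s: 10.8
eef_pos: [518.2, -236.4, 167.4]
tcp_rot: [0.657, 0.754, 0.0, -0.0]
force: [0.9, 0.2, 0.1]
opening: 0.119
grip_force: 80.1
```

move_arm --rows '[0,0,0,0.5,0,0,0,0,0.8,0,0,0,0,0.8,0,0,0,0,0.5,0,0,0,0,0.2,0,0,0,0,0,0]'

```text
time_s: 11.4
eef_pos: [517.0, -237.5, 82.5]
tcp_rot: [0.658, 0.753, -0.001, -0.001]
force: [0.2, 0.7, -0.3]
opening: 0.117
grip_force: 80.1
```

Run:
```python
from h import *
to(518.7,-235.3,36.6,7.7)
s=snap('wrist');c=cloud(s);f=s['frame'].astype(int)
m=(f[...,2]>f[...,0]+60)&(np.hypot(c[...,0]-518,c[...,1]+235)<50)
p=c[m];z=p[:,2];h=np.median(z[z<np.percentile(z,60)]);q=p[abs(z-h)<5]
r=cv2.minAreaRect(q[:,:2].astype(np.float32));print(h,r)
y0=np.radians(7.7);ex=np.array([np.cos(y0),np.sin(y0)]);ey=np.array([-ex[1],ex[0]])
a=q[:,:2]@ex;b=q[:,:2]@ey
cx=(np.percentile(a,.5)+np.percentile(a,99.5))/2;cy=np.percentile(b,99.5)-28
print('cap centre',cx*ex+cy*ey,'width',np.ptp(a))
to(518.7,-235.3,36.6,7.7)
```

```text
t 11.4 pos [ 517.  -237.5   82.5] yaw 7.72 tilt [-1.8e-03  2.0e-04 -1.0e+00] shift [0.064 0.068 1.53 ] twist 0.003 F [ 0.2  0.7 -0.3] open 0.117 grip 80.06211519241333 J7 0.77
90.76376320670256 ((514.9412841796875, -229.7312469482422), (48.044769287109375, 39.299896240234375), 8.259099006652832)
cap centre [ 516.29088496 -238.37430945] width 48.00582471231536
t 11.45 pos [ 517.5 -237.9   83.5] yaw 7.7 tilt [-4.e-04 -3.e-04 -1.e+00] shift [0.082 0.052 1.564] twist -0.0 F [-0.8 -0.  -0.5] open 0.12 grip 80.06242990493774 J7 0.77
```

move_arm --rows '[0,0.08,0.075,0,0,0,0,0,0.1,0,0,0,0,0,0]'

```text
time_s: 11.75
eef_pos: [519.5, -235.1, 80.7]
tcp_rot: [0.658, 0.753, 0.0, 0.0]
force: [-0.7, 0.3, -0.1]
opening: 0.114
grip_force: 80.1
```

```bash
cat > capc.py <<'E'
from h import *
y0=np.radians(7.7);ex=np.array([np.cos(y0),np.sin(y0)]);ey=np.array([-ex[1],ex[0]])
P=[];E=[]
for i in range(5):
    s=snap('wrist');c=cloud(s);f=s['frame'].astype(int)
    m=(f[...,2]>f[...,0]+60)&(np.hypot(c[...,0]-518,c[...,1]+235)<50)
    p=c[m];z=p[:,2];h=np.median(z[z<np.percentile(z,60)]);q=p[abs(z-h)<5]
    a=q[:,:2]@ex;b=q[:,:2]@ey
    cx=(np.percentile(a,.5)+np.percentile(a,99.5))/2;cy=np.percentile(b,99.5)-28
    P.append([*(cx*ex+cy*ey),h]);E.append(readout.get_state()['eef_pos'])
print('cap',np.mean(P,0).round(2),np.std(P,0).round(2),'tcp',np.mean(E,0).round(2),np.std(E,0).round(2))
to(518.7,-235.4,36.6,7.7)
E
python3 capc.py
```

```text
cap [ 518.58 -236.2    88.98] [0.11 0.1  0.02] tcp [ 519.26 -235.37   80.72] [0.05 0.07 0.04]
t 12.0 pos [ 519.2 -235.4   80.6] yaw 7.67 tilt [ 2.e-04 -1.e-04 -1.e+00] shift [ 0.003 -0.017  1.468] twist -0.005 F [0.3 0.1 0.4] open 0.12 grip 80.06193280220032 J7 0.76
```

Cap centre (518.6,-236.2) against the stud at (518.6,-235.4) from the camera, or -236.6 from the drawer geometry, is within tolerance. I'll descend onto the cone slowly.

move_arm --rows '[0,0.01,0,0.2,0,0,0,0,0.15,0,0,0,0,0.15,0,0,0,0,0.1,0,0,0,0,0.1,0,0,0,0,0,0]'

```text
time_s: 12.6
eef_pos: [518.8, -234.9, 59.0]
tcp_rot: [0.658, 0.753, -0.0, -0.0]
force: [0.3, 0.4, 0.2]
opening: 0.117
grip_force: 80.1
```

```bash
python3 capc.py
```

```text
cap [ 518.34 -235.92   67.66] [0.16 0.07 0.26] tcp [ 519.15 -235.1    59.55] [0.1  0.04 0.16]
t 12.85 pos [ 519.3 -235.1   59.7] yaw 7.68 tilt [ 3.e-04 -1.e-04 -1.e+00] shift [-0.007 -0.02   0.77 ] twist -0.004 F [-0.3  0.3 -0.7] open 0.118 grip 80.06190776824951 J7 0.78
```

move_arm --rows '[0,0,0,0.1,0,0,0,0,0.1,0,0,0,0,0.08,0,0,0,0,0,0]' --squeeze 110

```text
time_s: 13.25
eef_pos: [518.8, -234.8, 50.5]
tcp_rot: [0.658, 0.753, -0.0, -0.0]
force: [0.4, 0.2, 0.4]
opening: 0.105
grip_force: 111.7
```

move_arm --rows '[0,0,0,0.06,0,0,0,0,0.06,0,0,0,0,0,0]'

```text
time_s: 13.55
eef_pos: [519.1, -235.0, 47.3]
tcp_rot: [0.658, 0.753, -0.0, -0.0]
force: [-0.1, -0.2, -0.5]
opening: 0.107
grip_force: 112.0
```

move_arm --rows '[0,0,0,0.06,0,0,0,0,0.06,0,0,0,0,0,0]'

```text
time_s: 13.85
eef_pos: [519.8, -235.4, 44.7]
tcp_rot: [0.658, 0.753, 0.0, 0.001]
force: [-0.1, -0.9, 5.1]
opening: 0.104
grip_force: 112.8
```

move_arm --rows '[0,0,0,0.06,0,0,0,0,0,0]'

```text
time_s: 14.05
eef_pos: [519.3, -235.1, 42.4]
tcp_rot: [0.658, 0.753, 0.0, 0.0]
force: [-1.1, 0.9, 0.4]
opening: 0.107
grip_force: 112.1
```

move_arm --rows '[0,0,0,0.05,0,0,0,0,0,0]'

```text
time_s: 14.25
eef_pos: [518.8, -234.8, 39.9]
tcp_rot: [0.658, 0.753, -0.0, -0.0]
force: [0.2, -0.0, -5.3]
opening: 0.11
grip_force: 111.4
```

move_arm --rows '[0,0,0,0.05,0,0,0,0,0,0]'

```text
time_s: 14.45
eef_pos: [518.8, -234.9, 38.4]
tcp_rot: [0.658, 0.753, -0.0, -0.0]
force: [0.5, -1.6, -4.1]
opening: 0.109
grip_force: 111.4
```

move_arm --rows '[0,0,0,0.05,0,0,0,0,0,0]'

```text
time_s: 14.65
eef_pos: [519.0, -235.0, 37.4]
tcp_rot: [0.658, 0.753, -0.0, -0.0]
force: [-0.5, 0.4, -0.8]
opening: 0.106
grip_force: 111.7
```

move_arm --rows '[0,0,0,0.05,0,0,0,0,0,0]'

```text
time_s: 14.85
eef_pos: [519.4, -235.2, 36.9]
tcp_rot: [0.658, 0.753, 0.0, 0.0]
force: [-1.7, 1.0, 7.2]
opening: 0.107
grip_force: 112.9
```

move_arm --rows '[0,0,0,0.05,0,0,0,0,0,0]'

```text
time_s: 15.05
eef_pos: [519.5, -235.3, 36.9]
tcp_rot: [0.658, 0.753, 0.001, 0.0]
force: [-8.4, 3.9, 21.2]
opening: 0.105
grip_force: 115.1
```

```bash
python3 capc.py
```

```text
cap [ 518.68 -236.19   45.11] [0.02 0.04 0.01] tcp [ 519.53 -235.3    36.86] [0.01 0.02 0.01]
t 15.3 pos [ 519.5 -235.3   36.9] yaw 7.66 tilt [ 1.6e-03  8.0e-04 -1.0e+00] shift [ 0.    -0.028  0.009] twist -0.006 F [-7.   4.  20.6] open 0.105 grip 115.0259256362915 J7 0.8
```

The cap is home: the plate reads 45.1, which equals seat 10 + 36 less the 0.9 bias seen on the worktop. Resistance is hard with no further travel. I'll press a little firmer and relieve the side load.

move_arm --rows '[0,0.01,-0.02,0.03,0,0,0,0,0,0,0,0,0,0,0]'

```text
time_s: 15.6
eef_pos: [519.5, -235.3, 36.8]
tcp_rot: [0.658, 0.753, 0.001, 0.001]
force: [-8.6, 5.2, 26.6]
opening: 0.107
grip_force: 115.9
```

```bash
python3 capc.py
python3 - <<'E'
from h import *
s=snap('side');save(cv2.resize(s['frame'][140:340,200:467],(800,600)),'pics/end.png')
t=snap('top');w=cloud(t);x,y,z=np.moveaxis(w,-1,0);v,u=np.mgrid[:480,:640]
m=(v>222)&(v<340)&(u>330)&(u<440)
q=w[m&(z>72)&(z<85)&(x<440)];print(np.median(q,0),len(q))
print(readout.get_state()['force'])
E
```

```text
cap [ 518.64 -236.18   45.1 ] [0.02 0.01 0.01] tcp [ 519.49 -235.31   36.81] [0.01 0.   0.01]
t 15.85 pos [ 519.5 -235.3   36.8] yaw 7.66 tilt [ 3.e-03  6.e-04 -1.e+00] shift [ 0.001 -0.027  0.007] twist -0.006 F [-9.4  5.3 26.7] open 0.106 grip 115.93622088432312 J7 0.8
[ 368.64740488 -118.16963396   75.29591215] 113
[-8.88176099  4.04303882 26.55775452]
```

View pics/end.png

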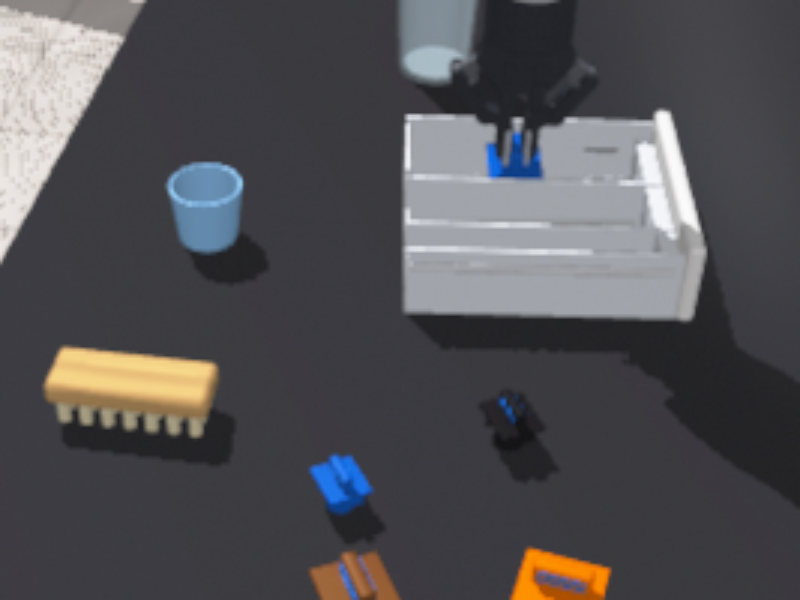

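The side view shows the cap level in the softener bay at (515,160), still gripped, with the drawer and bystanders undisturbed. The downward push is a steady 27 N, so I'm handing in.

```bash
python3 -c "
from cell import job_done
print(job_done())"
```

```text
the job is handed in; nothing more can be done
None
```

The larger blue cap is pressed fully home on the siphon stud and was held down at about 27 N at hand-in (about 16 s used); the 10–17 N click peak itself fell between force readings, so the click is inferred from the force dropping and then the hard stop at seat height.

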